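# Show the oiled knobs to the inspection camera

### The arm

A 6-joint arm with a two-finger parallel gripper is mounted at the origin on a cart in front of the work surface, level with it; the furniture and walls round the work are solid. World frame = base frame: x ahead of the robot, y to its left, z up, the work surface at z = 0. Lengths are in m, angles in rad, forces in N, time in s.
With the tool pointing down it reaches from about 0.375 to 0.9 m from the base axis. Payload 3.1 kg.
Tool frame: the origin (TCP) lies between the finger pads; the fingertips stand robot.tip_extent ahead of it and the grasp point (between the pads) lies 3 mm ahead of it (robot.tip_extent is the distance from the TCP to the fingertips, in m); z points along the fingers, x is the direction in which the jaws open and shut, and the axes are right-handed (so a half turn about z gives the same grasp; the last joint's range is limited). The gripper opens to 87 mm and grips with 3 to 60 N. Pads are 19 mm wide; open, the fingers measure 117 mm over their backs; the gripper's body (75 mm by 190 mm) begins 51 mm behind the grasp point.
Start: joints at [0.982, 0.527, 1.433, -0, 1.181, -0.178], TCP at [0.25, 0.573, 0.245] pointing down, gripper open.
Joint ranges: [-3.08, 3.08], [-0.75, 2.2], [0.22, 2.44], [-1.43, 4.57], [0, 2.65], [-2.85, 2.85]. Speed limits (rad/s): [2.79, 2.79, 3.14, 3.14, 3.14, 3.14].

### API

Orientations are given as a unit quaternion [x, y, z, w].
In Python, from rig import robot, cams gives the robot as it stands.
- The arm moves only by the tool carry_out, never from a script. Its argument "steps" is a list of rows, each a list of 3 entries, a list of its own where there are three numbers: the shift along the world's x, y, z in cm, then the turn about the world's z in degrees, then the closure, from 0 (fully open) to 1 (shut). In form: [[[dx, dy, dz], spin, fingers], ...]. A call has 1 to 10 rows; each row shifts and turns the pose as measured when the row begins; what a row does not reach is not made up. A row lasts 1/10 s, in which the tool goes at most 50 mm and 8.59 degrees, less where a joint would pass 70% of its speed; a pose out of reach is approached as far as the arm can. A call with a gripper value outside its range is refused whole. The fingers move at their own pace and stop on an object; "squeeze" is the grip in N (left out, the last holds). Time passes only in rows, so rows that do not move let the fingers close. It gives the time, the measured TCP pose, the force and the opening at its end, in the units of the state.
- robot.get_obs(): the state, without advancing time (a new reading comes with each control period).
- cams.camera(name): name is "scene" or "top"; returns a dict with "pixels" (384x512x3 uint8, red, green, blue), "fx", "fy", "cx", "cy" (pixels), "k1" (the pictures are not rectified: a ray, as slopes to the right and down, at radius r is drawn at 1 + k1 r^2 times it, then the intrinsics apply), "eye" and "rotation" of the camera in the world. Camera axes: x right, y up, looking along -z (the intrinsics and any distortion apply to the point x, -y, -z); pixel columns grow to the right and rows downward; lengths in m; the calibration is good to about 2 mm. A picture is of the moment at which its call begins. There is no depth.
- robot.hand_in(): hands the job in, once; it reports no verdict.
The state is a dict: "time": time; "q": joint angles; "joint_velocities": joint speeds; "joint_torque": joint torques, N m; "position": TCP position; "tool_rot": TCP orientation; "ft_force": force on the tool from outside, world axes, zero at the start; "moment": the same for the moment, N m; "grip_width": finger opening in m.
Only numpy, scipy, OpenCV 4.12 (cv2) and the standard library are available. Lean on these libraries where they do the work, as an engineer would, in place of code of your own. Each camera call takes 0.05 s, during which the arm holds its last target. There are 200 camera calls.

### The job

The two freshly oiled wooden ball knobs lie loose in the pockets of the finishing tray that is clamped in the vice. Slide the vice jaw well open, lift the tray out by its upright handle and carry it to the camera, keeping it level so that neither ball leaves its pocket, touching neither ball with the robot and disturbing nothing else. Finish while still holding it: keep the tray still and level, clear of everything, its long side square to the camera, centred in front of the lens with the balls at lens height, 150 mm from the glass.

Things in the scene. Friction and masses are not known exactly. Their poses are not given: they have to be found in the camera images.
- vice_jaw (a joint): Opening of the vice's sliding jaw, m: 0 closed (as found), 0.042 fully open. It slides along the vice's x axis, opening to -x (towards the robot), needs 6 to 8 N and stays where left. Its 6 mm lip hooks over the tray's foot, so the tray cannot rise until the jaw is open by some 8 mm; the other jaw is plain, the tray then lifts straight up.
- jaw_grip (a point): Centre of the black upright pull grip on the sliding jaw: a rounded post 18 mm (along the slide, x) x 26 mm (across, y) x 50 mm high, 83 mm above the table, its top at 108 mm. Axes are the vice's; pulling it along -x opens the jaw. While closed it stands 88 mm to -x of the vice's origin.
- vice: Low grey machine vice bolted to the table, about 240 mm long and 120 mm wide; origin on the table under the middle of the place where the tray is clamped. Its x axis runs from the sliding jaw to the fixed jaw and points roughly away from the robot, z up. The tray rests on the bed 28 mm above the table; the jaws' tops are 50 mm above the table.
- tray_grip (a point): Centre of the grip part of the tray's upright handle, a pale wooden slab 18 mm thick (tray x) x 50 mm wide (tray y) in the middle of the tray; 70 mm above the tray's underside, 24 mm below the handle's top. Tray: pale wooden board 190 mm long (y), 66 mm wide (x), 26 mm thick, 0.15-0.3 kg; in the vice its axes are parallel to the vice's and it may sit up to 12 mm off-centre along the jaws.
- tray_mid (a point): Middle of the tray between the two ball centres, 30 mm straight below the grasp point (40 mm above the tray's underside), axes as the tray's. This point is to be brought in front of the lens.
- pocket_a (a point): Where ball a's centre is when it lies in the middle of its pocket, 60 mm along the tray's +y from tray_mid. The pocket is a flat-bottomed round hole of 32 mm diameter, 4 mm deep; the ball can roll about 5 mm off-centre in it and climbs out when the tray is tipped some 33 degrees.
- pocket_b (a point): The same for ball b, 60 mm along the tray's -y.
- knob_a: Dark wooden ball of 36 mm diameter, about 18 g, loose in pocket a; origin at its centre.
- knob_b: Dark wooden ball of 36 mm diameter, about 18 g, loose in pocket b; origin at its centre.
- lens (a point): Centre of the front glass of the inspection camera, 200 mm above the table. Its -x axis is the way the camera looks (level, roughly towards the robot), y is across, z up. The camera's ring light (68 mm across) stands round the lens.
- camera: Aluminium box camera with a ring light on a column with a round foot, fixed, 280 mm high; origin on the table straight under the lens glass, axes as the lens's; the column stands 100 mm behind it (+x).
- sander: Cork sanding block, 42x68x30 mm, lying to the right of the vice; origin under its centre. Leave it alone.
- awl: Scratch awl with wooden handle, 28x166x28 mm, lying at the left front; origin under its centre. Leave it alone.
- smoothing_plane: Small smoothing plane, 51x185x69 mm, near the right edge; origin under its centre. Leave it alone.
- glue: Cream squeeze bottle of wood glue, 55 mm across, 160 mm high, near the left edge; origin under its centre. Leave it alone.
- tin: Small open tin of tacks, 55 mm across, 21 mm high, at the front left; origin under its centre. Leave it alone.
- oval_box: Oval bent-wood box with lid, 116x170x66 mm, at the right edge towards the back; origin under its centre. Leave it alone.
- cherry_box: Small oval cherry box with lid, 64x86x42 mm, on the right; origin under its centre. Leave it alone.
- square: Try square with dark wooden stock and steel blade, 147x120x17 mm, lying flat between vice and camera; origin under its centre. Leave it alone.

How it is judged:
On the way, in this order (a step that is already met when the one before it is completed fails the run):
1. the vice jaw is open by at least 20 mm, the tray still lying in the vice (value of joint vice_jaw above 0.02 m and z of tray_mid in the frame of vice below 0.085 m), for 0.2 s.
2. the tray is lifted at least 60 mm off the vice bed, held in the fingers, both balls in their pockets (z of tray_mid in the frame of vice above 0.128 m and contact force between the fingers and tray above 1 N and distance between knob_a and pocket_a below 0.01 m and distance between knob_b and pocket_b below 0.01 m), for 0.2 s.
At the end, for the whole second after the job is handed in: Jaw open over 20 mm; tray held in the fingers, off vice and camera, still; tray_mid 115-185 mm before the glass, within 25 mm sideways and 20 mm in height; level within 0.10 rad, long side square to camera within 0.17 rad; each ball within 10 mm of its pocket's middle (value of joint vice_jaw above 0.02 m and contact force between the fingers and tray above 1 N and contact force between tray and vice below 0.05 N and contact force between tray and camera below 0.05 N and x of tray_mid in the frame of lens between -0.185 and -0.115 m and y of tray_mid in the frame of lens between -0.025 and 0.025 m and z of tray_mid in the frame of lens between -0.02 and 0.02 m and angle between tray_mid's own z axis and vertical below 0.1 rad and angle between the y axis of tray_mid and the y axis of lens, either way round below 0.17 rad and linear speed of tray below 0.015 m/s and angular speed of tray below 0.1 rad/s and distance between knob_a and pocket_a below 0.01 m and distance between knob_b and pocket_b below 0.01 m); the arm keeps its last pose, push and grip.
It fails at once if a ball leaves its pocket (distance between knob_a and pocket_a above 0.012 m or distance between knob_b and pocket_b above 0.012 m).
It fails at once if the tray is tipped by more than 0.35 rad (20 degrees) (angle between tray_mid's own z axis and vertical above 0.35 rad).
It fails at once if the robot touches a ball (contact force between any of the fingers, the arm and knob_a above 0.1 N or contact force between any of the fingers, the arm and knob_b above 0.1 N).
It fails at once if the camera is touched by robot or tray (contact force between any of the fingers, the arm, tray and camera above 1 N).
It fails at once if another thing on the table is moved by more than 20 mm (distance of any of sander, awl, smoothing_plane, glue, tin, oval_box, cherry_box, square from where it was at the start of the episode above 0.02 m).
It also fails if it takes over 45 s, if anything falls off the work surface, if the arm or the gripper's body presses on something with over 40 N, if the wrist force passes 120 N, or if a joint passes its speed limit or range.

## Working session

There is one attempt and no reset: what is moved stays moved. The work goes in short steps, Python scripts to look and compute and a tool call to move; the robot and the scene stay as the last step left them, time stands still between calls to the robot, and variables do not carry over. Pictures are saved under pics/ and viewed, about 8 in all and at most 12, crops included, and the job is handed in when it is done.

Besides the shell and the picture viewer there is one more tool, called in YAML: its name, and indented under it one key for each argument. carry_out: Moves the arm, as the interface text tells. Its arguments: {"type":"object","properties":{"steps":{"type":"array"},"squeeze":{"type":"number"}},"required":["steps"]}

```bash
ls; mkdir -p pics; cat > h.py <<'E'
import numpy as np, cv2
from rig import robot, cams
def shot(n, f=None):
    c=cams.camera(n)
    if f: cv2.imwrite(f,c["pixels"][:,:,::-1])
    return c
def K(c): return np.array([[c["fx"],0,c["cx"]],[0,c["fy"],c["cy"]],[0,0,1.]])
def D(c): return np.array([c["k1"],0,0,0,0.])
def ray(c,uv):
    p=cv2.undistortPoints(np.array(uv,float).reshape(-1,1,2),K(c),D(c)).reshape(-1,2)
    d=np.c_[p[:,0],-p[:,1],-np.ones(len(p))]@np.array(c["rotation"]).T
    return np.array(c["eye"]),d
def onz(c,uv,z):
    e,d=ray(c,uv); return e+d*((z-e[2])/d[:,2])[:,None]
def proj(c,P):
    q=(np.atleast_2d(P)-c["eye"])@np.array(c["rotation"]); q=q*[1,-1,-1]
    return cv2.projectPoints(q,np.zeros(3),np.zeros(3),K(c),D(c))[0].reshape(-1,2)
E
python3 - <<'E'
from h import *
a=shot("scene","pics/s0.png");b=shot("top","pics/t0.png")
for c in(a,b):print(c["eye"],c["rotation"],c["fx"],c["k1"])
print(robot.get_obs(),robot.tip_extent)
E
```

```text
pics
[ 0.06722005 -0.59385314  0.71913097] [ 0.43664649 -0.15829084 -0.32492278  0.82383799] 384.96319516353077 -0.09195239212209944
[0.33215355 0.04475242 1.33222504] [-0.07852743  0.08091866  0.72833046 -0.67588487] 473.4477806161867 -0.13186588117992395
{'time': 0.1, 'q': array([ 9.81503271e-01,  5.28364159e-01,  1.43379177e+00, -4.09351217e-06,
        1.18137408e+00, -1.78516940e-01]), 'joint_velocities': array([ 0.00024666, -0.00157221, -0.00352948, -0.00033565,  0.00112333,
        0.00081645]), 'joint_torque': array([-5.05261505e-04, -4.40985882e+01, -1.77150035e+01,  6.34570839e-02,
        5.33987372e-02, -6.33327954e-05]), 'position': array([0.24920965, 0.57249105, 0.24366939]), 'tool_rot': array([ 8.36456293e-01,  5.48032784e-01, -8.90908632e-04,  3.80295463e-04]), 'ft_force': array([-0.08413535, -0.09737368, -0.42493593]), 'moment': array([-0.03038927, -0.06524034, -0.05197003]), 'grip_width': 0.08723033944471467} 0.022
```

View pics/s0.png

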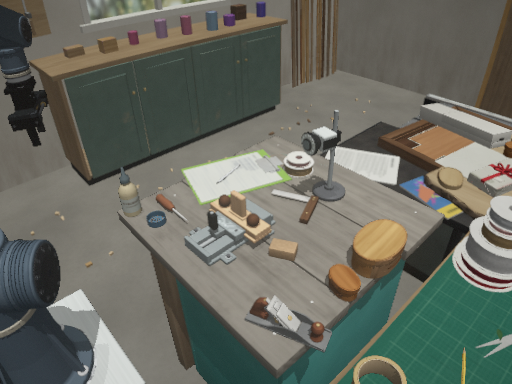

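View pics/t0.png

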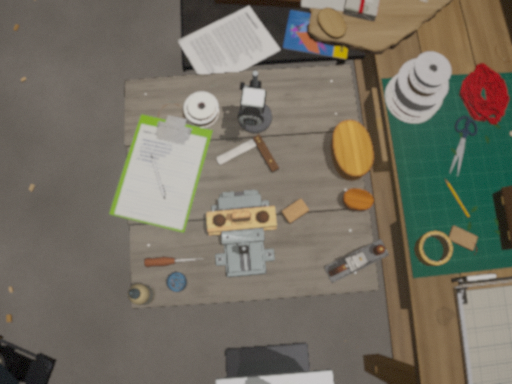

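```bash
sed -i 's/np.array(c\["rotation"\])/R(c)/; s/^def K/from scipy.spatial.transform import Rotation\ndef R(c): return Rotation.from_quat(c["rotation"]).as_matrix()\ndef K/' h.py
python3 - <<'E'
from h import *
a=cv2.imread("pics/s0.png");b=cv2.imread("pics/t0.png")
A=cv2.resize(a[100:280,170:370],None,fx=3,fy=3,interpolation=2)[:, :600]
cv2.imwrite("pics/sc.png",cv2.resize(a[100:270,170:370],(800,600*680//600*0+600) if 0 else (700,595),interpolation=2))
cv2.imwrite("pics/tc.png",cv2.resize(b[65:285,170:320],(409,600),interpolation=2))
E
```

```text
(no output)
```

View pics/sc.png

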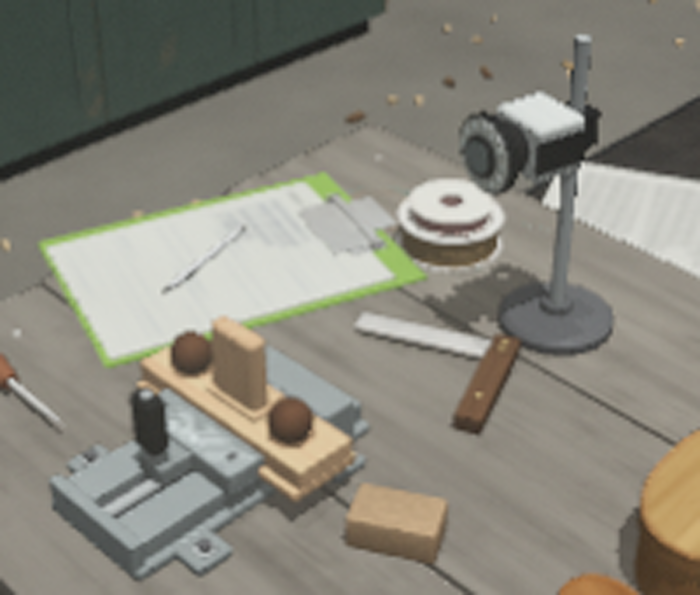

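View pics/tc.png

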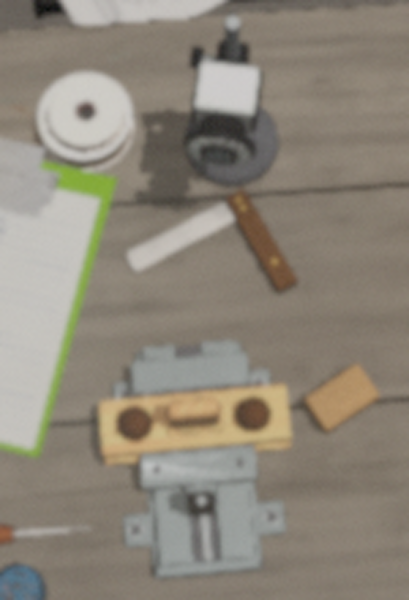

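```bash
python3 - <<'E'
from h import *
np.set_printoptions(precision=4,suppress=True)
a=shot("scene");b=shot("top")
def tri(ua,ub):
    e1,d1=ray(a,[ua]);e2,d2=ray(b,[ub]);A=np.c_[d1[0],-d2[0]];s=np.linalg.lstsq(A,e2-e1,rcond=None)[0]
    p,q=e1+s[0]*d1[0],e2+s[1]*d2[0];return (p+q)/2,np.linalg.norm(p-q)
def blobs(c,box):
    x0,y0,x1,y1=box;im=c["pixels"][y0:y1,x0:x1].astype(int)
    m=((im.max(2)<125)&(im[:,:,0]-im[:,:,2]>18)&(im[:,:,0]<120)).astype(np.uint8)
    n,_,s,ce=cv2.connectedComponentsWithStats(m)
    for i in range(1,n):
        if s[i,4]>25: print(s[i],ce[i]+[x0,y0])
print("top");blobs(b,(205,200,280,238));print("scene");blobs(a,(208,185,272,240))
tc=lambda u,v:(170+u/2.727,65+v/2.727); sc=lambda u,v:(170+u/3.5,100+v/3.5)
ba,bb=onz(b,[tc(134,423),tc(253,413)],.068);print("balls",ba,bb,np.linalg.norm(ba-bb))
print(tri(sc(191,353),tc(134,423)),tri(sc(291,420),tc(253,413)))
print("post",onz(b,[tc(201,497)],.108),tri(sc(149,392),tc(201,497)))
print("handle top",onz(b,[tc(194,409)],.122),tri(sc(240,330),tc(194,409)))
print("foot",onz(b,[tc(231,142)],.012),onz(a,[sc(556,318)],.012))
print("coltop",onz(b,[tc(232,22)],.28),tri(sc(582,40),tc(232,22)))
print("lens",onz(a,[sc(478,155)],.2),tri(sc(478,155),tc(217,156)))
print("boxtop corners",onz(b,[tc(201,62),tc(262,68),tc(195,111),tc(256,116)],.235))
print("stack",onz(b,[tc(87,107)],.08),tri(sc(452,200),tc(87,107)))
print("sander",onz(b,[tc(341,398)],.03))
E
```

```text
top
[52 11 11 11 98] [261.9592 216.4694]
[  8  15  12  11 101] [218.6634 220.    ]
scene
[ 11  10  23  21 195] [230.359  203.7385]
[ 39  29  12  13 122] [252.4016 220.0328]
balls [0.5729 0.1186 0.068 ] [ 0.5741 -0.0004  0.068 ] 0.11899378487869013
(array([0.5745, 0.1181, 0.0658]), np.float64(0.0027889563352829346)) (array([ 0.5757, -0.0012,  0.0667]), np.float64(0.0029760020239455276))
post [[0.4889 0.0569 0.108 ]] (array([0.4901, 0.0563, 0.1082]), np.float64(0.0026132667342247087))
handle top [[0.5719 0.0574 0.122 ]] (array([0.5749, 0.0558, 0.1206]), np.float64(0.006335109747723723))
foot [[ 0.8883 -0.0026  0.012 ]] [[ 0.8866 -0.012   0.012 ]]
coltop [[ 0.8918 -0.0028  0.28  ]] (array([ 0.8946, -0.0035,  0.2758]), np.float64(0.0014686011358799606))
lens [[0.7998 0.0173 0.2   ]] (array([0.7973, 0.0173, 0.2003]), np.float64(0.003353488904649671))
boxtop corners [[ 0.8766  0.0271  0.235 ]
 [ 0.8662 -0.029   0.235 ]
 [ 0.8276  0.036   0.235 ]
 [ 0.8183 -0.0194  0.235 ]]
stack [[0.9112 0.1478 0.08  ]] (array([0.9244, 0.1504, 0.0508]), np.float64(0.0006073645040795322))
sander [[ 0.5902 -0.0934  0.03  ]]
```

carry_out:
  steps:
    - [[2, -4.3, 0.3], -5.6, 0.4]
    - [[2, -4.3, 0.3], -5.6, 0.4]
    - [[2, -4.3, 0], -5.6, 0.4]
    - [[2, -4.3, 0], -5.6, 0.4]
    - [[2, -4.3, 0], -5.6, 0.4]
    - [[2, -4.3, 0], -5.6, 0.4]
    - [[2, -4.3, 0], -5.6, 0.4]
    - [[2, -4.3, 0], -5.6, 0.4]
    - [[2, -4.3, 0], -5.6, 0.4]
    - [[2, -4.3, 0], -5.6, 0.4]

```text
time: 1.2
position: [0.4512, 0.1325, 0.2494]
tool_rot: [0.997, 0.078, 0.002, -0.001]
ft_force: [1.2, 0.5, -0.1]
grip_width: 0.0523
```

carry_out:
  steps:
    - [[2, -3.8, 0], -4, 0.4]
    - [[1.8, -3.8, 0], -4, 0.4]
    - [[0, 0, 0], 0, 0.4]
    - [[0, 0, 0], 0, 0.4]

```text
time: 1.6
position: [0.4935, 0.0468, 0.2496]
tool_rot: [1.0, -0.0, 0.004, 0.0]
ft_force: [-0.1, -0.2, -0.4]
grip_width: 0.0521
```

```bash
python3 - <<'E'
from h import *
a=shot("scene");b=shot("top"); o=robot.get_obs(); print(o["position"],o["tool_rot"],o["q"])
x=cv2.resize(a["pixels"][120:270,170:370],(800,600),interpolation=2)[:,:,::-1]
y=cv2.resize(b["pixels"][150:290,170:320],(400,373),interpolation=2)[:,:,::-1]
z=np.zeros((600,800,3),np.uint8); z[:450,:400]=cv2.resize(x[:,100:634],(400,450)); z[:373,400:]=y
cv2.imwrite("pics/m1.png",z)
E
```

```text
[0.49335833 0.04792808 0.24975545] [9.99990173e-01 7.39526598e-04 4.33975866e-03 5.23778815e-04] [-1.29056488e-01  3.44008436e-01  1.74995852e+00  9.82313375e-05
  1.03888357e+00 -1.30585006e-01]
```

View pics/m1.png

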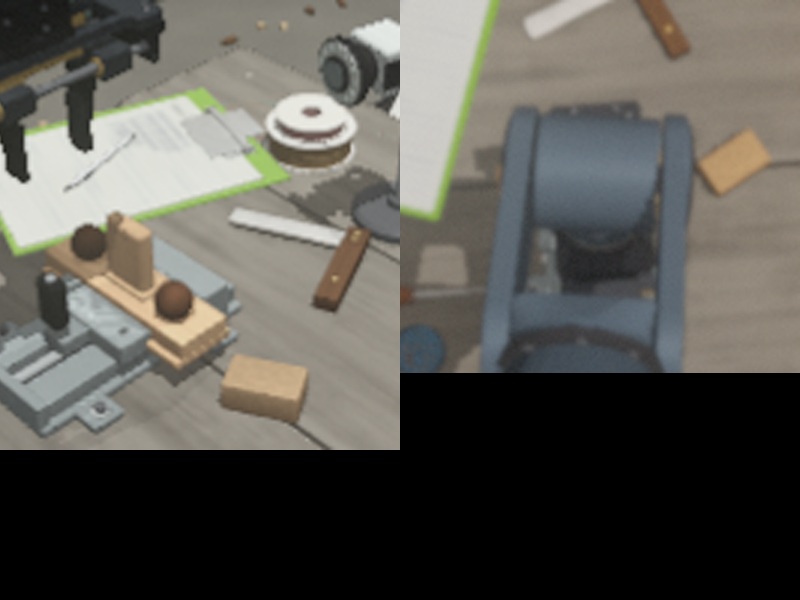

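carry_out:
  steps:
    - [[-0.4, 0.9, -2], 0, 0.4]
    - [[0, 0, -3], 0, 0.4]
    - [[0, 0, -3], 0, 0.4]
    - [[0, 0, -3], 0, 0.4]
    - [[0, 0, -2.5], 0, 0.4]
    - [[0, 0, 0], 0, 0.4]

```text
time: 2.3
position: [0.4861, 0.0665, 0.1132]
tool_rot: [1.0, 0.009, 0.007, 0.0]
ft_force: [-1.0, -0.4, -0.2]
grip_width: 0.0519
```

carry_out:
  steps:
    - [[0.2, -0.7, -1], 0, 0.4]
    - [[0, 0, -1], 0, 0.4]
    - [[0, 0, 0], 0, 0.4]
    - [[0, 0, 0], 0, 0.4]

```text
time: 2.7
position: [0.4894, 0.0612, 0.0944]
tool_rot: [1.0, 0.011, 0.009, 0.0]
ft_force: [-0.8, 0.0, 1.1]
grip_width: 0.0523
```

carry_out:
  squeeze: 15
  steps:
    - [[0, -0.4, 0], 0, 0.4]
    - [[0, 0, 0], 0, 1]
    - [[0, 0, 0], 0, 1]
    - [[0, 0, 0], 0, 1]
    - [[0, 0, 0], 0, 1]
    - [[0, 0, 0], 0, 1]

```text
time: 3.3
position: [0.4887, 0.0563, 0.0964]
tool_rot: [1.0, 0.011, 0.009, 0.0]
ft_force: [-6.3, -2.0, 4.8]
grip_width: 0.0201
```

carry_out:
  squeeze: 25
  steps:
    - [[-0.5, 0, 0], 0, 1]
    - [[-1, 0, 0], 0, 1]
    - [[-1, 0, 0], 0, 1]
    - [[-1, 0, 0], 0, 1]
    - [[-1, 0, 0], 0, 1]

```text
time: 3.8
position: [0.4576, 0.0556, 0.0965]
tool_rot: [1.0, 0.01, 0.024, 0.001]
ft_force: [7.0, 1.1, -7.2]
grip_width: 0.0183
```

carry_out:
  steps:
    - [[0, 0, 0], 0, 0.4]
    - [[0, 0, 0], 0, 0.4]
    - [[0, 0, 0], 0, 0.4]

```text
time: 4.1
position: [0.4574, 0.0557, 0.0966]
tool_rot: [1.0, 0.01, 0.024, 0.001]
ft_force: [0.2, -1.3, 0.5]
grip_width: 0.0347
```

carry_out:
  steps:
    - [[0, 0, 1], 0, 0.1]
    - [[0, 0, 3], 0, 0]
    - [[0, 0, 3], 0, 0]
    - [[0, 0, 2], 0, 0]
    - [[3, 0, 0], 0, 0]
    - [[3, 0, 0], 0, 0]
    - [[3, 0, 0], 0, 0]
    - [[1.5, 0.1, 0], 0, 0]
    - [[0, 0, 0], 0, 0]
    - [[0, 0, 0], 0, 0]

```text
time: 5.1
position: [0.5628, 0.0577, 0.1976]
tool_rot: [1.0, 0.01, 0.025, 0.001]
ft_force: [0.2, 0.1, 0.3]
grip_width: 0.0873
```

```bash
python3 - <<'E'
from h import *
a=shot("scene"); o=robot.get_obs(); print(o["position"],o["tool_rot"],o["q"])
x=cv2.resize(a["pixels"][150:270,170:330],(800,600),interpolation=2)[:,:,::-1]
cv2.imwrite("pics/m2.png",x)
P=o["position"]
for d in([0,0,0],[0,0,-.022],[.0435,0,-.022],[-.0435,0,-.022]): print((proj(a,P+np.array(d))[0]-[170,150])*5)
E
```

```text
[0.56271652 0.05765373 0.19764894] [0.99964224 0.00981184 0.02486068 0.00103508] [-0.09707068  0.49130133  1.66627322  0.00403503  0.93435823 -0.11901833]
[308.46189388 107.65233631]
[310.98276348 143.99343467]
[375.33560498 111.59317067]
[243.52306131 177.98286119]
```

View pics/m2.png

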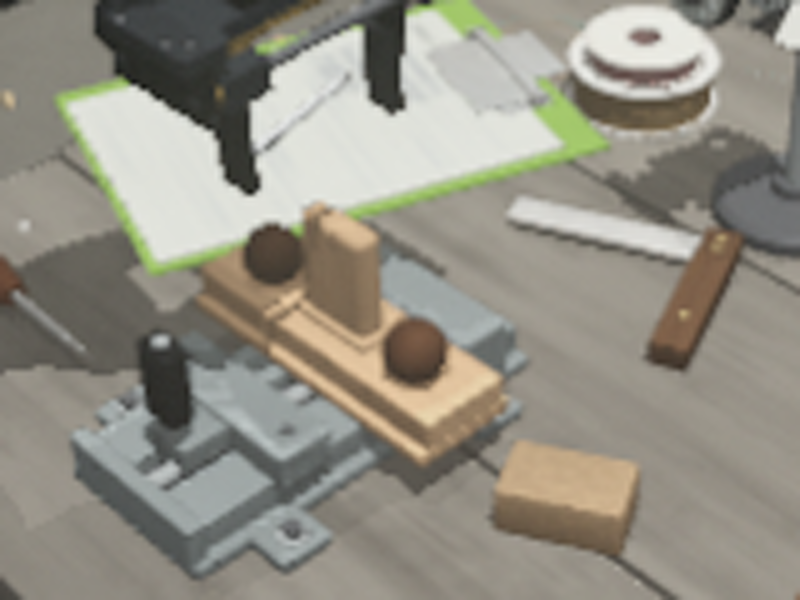

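```bash
python3 - <<'E'
from h import *
a=shot("scene")
f=lambda u,v:(170+u/5,150+v/5)
print(onz(a,[f(343,225)],.122),onz(a,[f(273,253),f(415,350)],.068))
for p in([.575,.058,.122],[.575,.058,.098]):print((proj(a,p)[0]-[170,150])*5)
E
```

```text
[[0.57481252 0.05070247 0.122     ]] [[ 0.57498773  0.11610601  0.068     ]
 [ 0.57584724 -0.00262276  0.068     ]]
[334.36222202 219.00634213]
[336.65586273 255.21850623]
```

carry_out:
  squeeze: 10
  steps:
    - [[1.2, -0.1, -1], 0, 0.2]
    - [[0, 0, -3], 0, 0.3]
    - [[0, 0, -3], 0, 0.3]
    - [[0, 0, -1.5], 0, 0.3]
    - [[0, 0, 0], 0, 0.3]
    - [[0, 0, 0], 0, 0.3]

```text
time: 5.8
position: [0.5739, 0.0563, 0.1085]
tool_rot: [1.0, 0.01, 0.025, 0.001]
ft_force: [-0.3, 0.5, 0.6]
grip_width: 0.0615
```

carry_out:
  squeeze: 10
  steps:
    - [[0.1, 0, -0.7], 0, 0.3]
    - [[0, 0, 0], 0, 0.3]
    - [[0, 0, 0], 0, 1]
    - [[0, 0, 0], 0, 1]
    - [[0, 0, 0], 0, 1]
    - [[0, 0, 0], 0, 1]
    - [[0, 0, 0], 0, 1]

```text
time: 6.5
position: [0.5774, 0.0561, 0.1044]
tool_rot: [1.0, 0.01, 0.028, 0.001]
ft_force: [0.2, 0.6, -0.1]
grip_width: 0.0289
```

carry_out:
  squeeze: 12
  steps:
    - [[0, 0, 0], 0, 1]
    - [[0, 0, 0], 0, 1]
    - [[0, 0, 0], 0, 1]
    - [[0, 0, 0], 0, 1]

```text
time: 6.9
position: [0.5749, 0.0561, 0.1049]
tool_rot: [1.0, 0.01, 0.025, 0.001]
ft_force: [-1.8, -0.1, 2.7]
grip_width: 0.0185
```

carry_out:
  squeeze: 35
  steps:
    - [[0, 0, 0], 0, 1]
    - [[0, 0, 0], 0, 1]
    - [[0, 0, 0], 0, 1]
    - [[0.3, 0, 0], 0, 1]
    - [[0.3, 0, 0], 0, 1]
    - [[0, 0, 0], 0, 1]

```text
time: 7.5
position: [0.5748, 0.0561, 0.1048]
tool_rot: [1.0, 0.011, 0.018, 0.001]
ft_force: [-0.6, -0.2, 2.8]
grip_width: 0.0177
```

carry_out:
  steps:
    - [[0.5, 0, 0], 0, 1]
    - [[0.5, 0, 0], 0, 1]
    - [[0.5, 0, 0], 0, 1]
    - [[0, 0, 0], 0, 1]
    - [[0, 0, 0], 0, 1]

```text
time: 8.0
position: [0.5769, 0.0562, 0.1039]
tool_rot: [1.0, 0.011, 0.001, 0.001]
ft_force: [-2.3, -0.4, 4.3]
grip_width: 0.0176
```

carry_out:
  steps:
    - [[0, 0, 0.3], 0, 1]
    - [[0, 0, 0.6], 0, 1]
    - [[0, 0, 1], 0, 1]
    - [[0, 0, 1], 0, 1]
    - [[0, 0, 1], 0, 1]
    - [[0, 0, 1], 0, 1]
    - [[0, 0, 1], 0, 1]
    - [[0, 0, 0.6], 0, 1]
    - [[0, 0, 0.3], 0, 1]
    - [[0, 0, 0], 0, 1]

```text
time: 9.0
position: [0.5806, 0.0564, 0.178]
tool_rot: [1.0, 0.011, 0.005, 0.001]
ft_force: [-0.1, -0.1, -2.4]
grip_width: 0.0175
```

```bash
python3 - <<'E'
from h import *
a=shot("scene"); o=robot.get_obs(); print(o["position"],o["tool_rot"],o["ft_force"],o["moment"])
x=cv2.resize(a["pixels"][130:250,180:340],(800,600),interpolation=2)[:,:,::-1]
cv2.imwrite("pics/m3.png",x)
E
```

```text
[0.58040043 0.05643898 0.17777391] [0.99992444 0.01107081 0.00522331 0.00113064] [-0.0808026  -0.48055628 -1.74744126] [-0.11240921  0.06808784 -0.01838933]
```

View pics/m3.png

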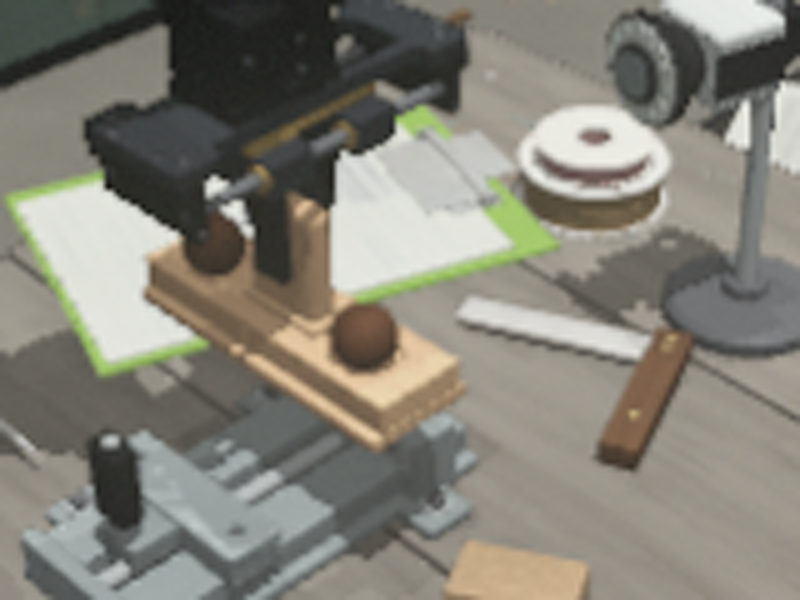

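carry_out:
  steps:
    - [[0, 0, 0.5], 0, 1]
    - [[0, 0, 1], 0, 1]
    - [[0, 0, 1], -1, 1]
    - [[0.3, 0, 1], -1, 1]
    - [[0.6, -0.1, 1], -1.5, 1]
    - [[0.8, -0.2, 0.6], -1.5, 1]
    - [[0.8, -0.2, 0.2], -1.5, 1]
    - [[0.8, -0.2, 0], -1.5, 1]
    - [[0.8, -0.2, 0], -1.5, 1]
    - [[0.6, -0.1, 0], -1, 1]

```text
time: 10.05
position: [0.6297, 0.0458, 0.2348]
tool_rot: [0.996, -0.088, 0.004, 0.001]
ft_force: [-0.3, -0.5, -2.3]
grip_width: 0.0179
```

carry_out:
  steps:
    - [[0.5, 0, 0], -0.5, 1]
    - [[0.6, 0, 0], -0.3, 1]
    - [[0.4, 0, 0.1], 0, 1]
    - [[0.2, 0, 0], 0, 1]
    - [[0, 0, 0], 0, 1]
    - [[0, 0, 0], 0, 1]
    - [[0, 0, 0], 0, 1]

```text
time: 10.75
position: [0.6477, 0.0458, 0.2335]
tool_rot: [0.995, -0.096, 0.002, 0.001]
ft_force: [-0.3, 0.4, -2.3]
grip_width: 0.0178
```

```bash
python3 - <<'E'
from h import *
a=shot("scene");b=shot("top"); o=robot.get_obs(); print(o["position"],o["tool_rot"],o["ft_force"],o["moment"],abs(o["joint_velocities"]).max())
z=np.zeros((600,800,3),np.uint8)
z[:,:480]=cv2.resize(a["pixels"][110:230,220:316],(480,600),interpolation=2)[:,:,::-1]
z[:400,480:]=cv2.resize(b["pixels"][80:205,190:290],(320,400),interpolation=2)[:,:,::-1]
cv2.imwrite("pics/m4.png",z)
P=o["position"]; q=Rotation.from_euler("z",-11,degrees=True)
for p in ([0,.06,-.036],[0,-.06,-.036],[-.033,-.095,-.076],[-.033,.095,-.076],[.033,-.095,-.076]):print(p,(proj(a,P+q.apply(p))[0]-[220,110])*5,(proj(b,P+q.apply(p))[0]-[190,80])*3.2+[480,0])
E
```

```text
[0.64768304 0.04581046 0.23353974] [ 0.99539282 -0.09585791  0.00177062  0.00112482] [-0.1800255  -0.85262301 -2.82320424] [-0.04512391  0.04199656  0.03250926] 0.0028239527154612365
[0, 0.06, -0.036] [140.33199746 207.69605637] [572.93632162 307.92570223]
[0, -0.06, -0.036] [261.42242493 306.84284606] [726.21358837 325.20518168]
[-0.033, -0.095, -0.076] [244.45200529 427.11220282] [763.92029336 383.09182695]
[-0.033, 0.095, -0.076] [ 60.83231781 259.99641591] [527.66697969 356.14924496]
[0.033, -0.095, -0.076] [353.59326982 385.00821061] [772.42668085 303.82735645]
```

View pics/m4.png

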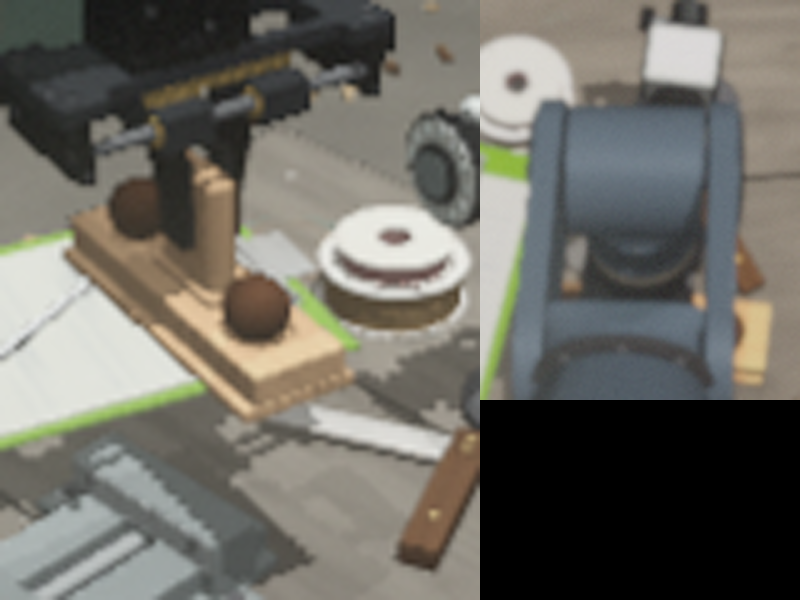

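```bash
python3 -c "
from rig import robot
print(robot.hand_in())"
```

```text
the job is handed in; nothing more can be done
None
```

I pulled the vice jaw open by about 31 mm and lifted the tray by its handle. I then carried it to the camera and handed the job in while still holding it, at about 11 s on the robot's clock.

The last checks, made just before handing in:
- **Position:** the tray's middle is at about (0.648, 0.046, 0.198) m. I aimed for (0.649, 0.046, 0.200), which is 150 mm from the lens that I measured at about (0.796, 0.017, 0.2).
- **Square to the camera:** the tray is turned to −11°, against my estimate of −11° for the camera, which is good to about 3°.
- **Level and still:** the tool is tilted by less than 0.005 rad and the joints were practically still. Tray corners found in the picture matched a level tray.
- **Balls:** both appear in their pockets, within about 1 pixel of where they should be.

Three things did not go exactly as expected:
- **Tool tilt:** pulling the jaw tilted the tool by about 0.05 rad. I took this out by gently pushing the gripped tray against the fixed jaw before lifting.
- **Picture mismatch:** the tray's bottom corners show 1–2 pixels (about 3 mm) higher than predicted, all by nearly the same amount, so this is not a tilt. The two cameras also differed by about 3 mm when I located points.
- **Not fully visible:** in the final view from above, the arm hides most of the tray, so the squareness rests on the robot's own pose and the side camera.

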